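# Stack the sample cartons and hold the record lever at its third click

### The arm

A 6-joint arm with a two-finger parallel gripper is mounted at the origin on the work surface. World frame = base frame: x ahead of the robot, y to its left, z up, the work surface at z = 0. Lengths are in m, angles in degrees, forces in N, time in s.
With the tool pointing down it reaches from about 0.375 to 0.825 m from the base axis. Payload 5.5 kg.
Tool frame: the origin (TCP) lies midway between the tips of the shut fingers; the grasp point (between the pads) lies 19 mm behind it (ctrl.grip_depth is the distance from the TCP to the grasp point, in m); z points along the fingers, y is the line along which they close (so a half turn about z gives the same grasp; the last joint's range is limited). The gripper opens to 85 mm and grips with 20 to 120 N. Pads are 22 mm wide; open, the fingers measure 114 mm over their backs; the gripper's body (76 mm by 85 mm) begins 54 mm behind the grasp point. The pads swing forward as they close: fully open they stand 13 mm farther back than shut.
Start: joints at [-71.448, 17.962, -2.699, 69.339, 0, 90], TCP at [0.191, -0.569, 0.231] pointing down, gripper open.
Joint ranges: [-152.73, 152.73], [-39.44, 99.34], [-58.76, 71.6], [-118.89, 123.64], [-81.53, 83.1], [-180, 180]. Speed limits (degrees/s): [136.94, 136.94, 172.46, 180, 180, 180].

### API

Orientations are given as [roll, pitch, yaw] about the fixed x, y, z axes, in that order (R = Rz(yaw) Ry(pitch) Rx(roll)).
In Python, from station import ctrl gives the robot as it stands. The module is installed in compiled form; this text tells all that it offers.
- The arm moves only by the shell command python3 -m inch 'ROWS' [OPENING] [FORCE]. ROWS is JSON, a list of rows, each a list of 2 entries, a list of its own where there are three numbers: the shift along the world's x, y, z in m, then the turn, a rotation vector about the world's x, y, z in rad. In form: [[[tx, ty, tz], [rx, ry, rz]], ...]. A call has exactly 10 rows; each row shifts and turns the commanded pose from where the row before left it; what a row does not reach is not made up. A row lasts 1/10 s, in which the tool goes at most 50 mm and 8.59 degrees, less where a joint would pass 70% of its speed; a pose out of reach is approached as far as the arm can. A call with a gripper value outside its range is refused whole. OPENING is the finger opening in m, from 0 to 0.0854, set as the call begins (- or left out, the last holds). The fingers move at their own pace and stop on an object; FORCE is the grip in N (left out, the last holds). Time passes only in rows, so rows that do not move let the fingers close, or fill a call up. It gives the time, the measured TCP pose, the force, the opening and the grip force at its end, in the units of the state.
- ctrl.sense(): the state, without advancing time (a new reading comes with each control period).
- ctrl.snapshot(name): name is "scene" or "top" or "wrist"; returns (picture, depth): 384x512x3 uint8, blue, green, red; 384x512 float32, m along the optical axis (not along the pixel's ray), 0 where there is no reading.
- ctrl.camera_model(name): a dict with "intrinsics" (3x3 intrinsics, pixels), "pose" (4x4, takes a point from camera to world coordinates); the wrist camera has in their place "tool_from_camera" (4x4, takes a point from camera to tool coordinates, whose origin is the TCP and whose axes are the flange's). Camera axes: x right, y down, z forward; pixel columns grow to the right and rows downward; lengths in m; the calibration is good to about 2 mm. A picture is of the moment at which its call begins: read the wrist's pose just before it. camera_model takes no time and is no camera call.
- ctrl.close_job(): hands the job in; it is judged then, once.
The state is a dict: "time": time; "joints": joint angles; "dq": joint speeds; "effort": joint torques, N m; "ee_pos": TCP position; "ee_rot": TCP orientation; "contact_force": force on the tool from outside, world axes, zero at the start; "torque": the same for the moment, N m; "finger_gap": finger opening in m; "grasp_force": force on a finger pad.
Only numpy, scipy, OpenCV 4.12 (cv2) and the standard library are available. Lean on these libraries where they do the work, as an engineer would, in place of code of your own. Each camera call takes 0.05 s, during which the arm holds its last target. There are 200 camera calls.

### The job

Build the sample column for the recording: set the middle-sized carton squarely and centred on the large carton that stands on the round black scan pad, let go, then set the small carton squarely and centred on top and let go. Then press the sprung lever of the grey console down past its first and second clicks to the third, at the bottom of its travel, and finish while still holding it pressed there: it springs back up if released. Leave the large carton and everything else on the table where it stands.

Things in the scene. Friction and masses are not known exactly. Their poses are not given: they have to be found in the camera images.
- carton_large_center (a point): Closed plain cardboard carton with a paper tape strip along its top, 96 (x) x 66 (y) x 40 mm (z), standing flat on the scan pad: the foot of the column. The point is its centre, half-way up (20 mm below its top); x along its long side, z up.
- carton_middle_center (a point): Closed plain cardboard carton with a paper tape strip along its top, 80 (x) x 56 (y) x 44 mm (z), 0.14 to 0.28 kg, flat on the table left of the pad. The point is its centre (22 mm above its underside); x along its long side, z up.
- carton_small_center (a point): Closed plain cardboard carton with a paper tape strip along its top, 60 (x) x 42 (y) x 40 mm (z), 0.08 to 0.17 kg, flat on the table left of the pad. The point is its centre (20 mm above its underside); x along its long side, z up. Which of the two loose cartons lies nearer the pad varies.
- scan_pad_top (a point): Centre of the top of the round black scan pad, 150 mm across, 10 mm high, fixed to the table.
- lever_pivot (a point): The lever's hinge line on the grey console (fixed; 115 mm deep, 90 mm wide, 115 mm tall), 85 mm above the table. Axes of the console: -x is its front, out of which the lever points, y along the hinge line, z up. The console's front face is 25 mm ahead of this point (at x = -25 mm).
- lever_bar (a point): Centre of the lever's black crossbar: a round bar 22 mm thick, 64 mm long, parallel to the hinge line, level, on a 12 mm steel arm, 95 mm from the hinge line. At rest the arm points 0.45 rad above level; pressed to the third click it points 0.50 rad below level, and the bar's centre is then 39 mm above the table. The bar travels down on this arc, 81 mm in height; it may be pushed from above.
- lever (a joint): Angle in rad by which the lever is pressed: 0 at rest (up), first click about 0.25, second click about 0.57, third click at 0.90 to 0.95, against the firm stop at 0.95. A spring pushes it back up at every angle, also from the clicks; pushing down on the bar takes 2 to 13 N, rising to a hump before each click (about 8 N at 0.08, 8 N at 0.41, 11 N at 0.74) and easing to about 2, 4 and 7 N at the click, so a rise in force alone does not mean the end of the travel.
- squeeze_bottle: Bystander, to be left alone: yellow squeeze bottle, 64 mm across, 175 mm tall; the origin is at the centre of its underside.
- drink_bottle: Bystander, to be left alone: green bottle with cap, 64 mm across, 200 mm tall; the origin is at the centre of its underside.
- mug: Bystander, to be left alone: white mug, 78 mm across, 85 mm tall; the origin is at the centre of its underside.
- tape_roll: Bystander, to be left alone: roll of tape lying flat, 80 mm across, 24 mm high; the origin is at the centre of its underside.
- screwdriver: Bystander, to be left alone: black-handled screwdriver lying flat; the origin is at the centre of its underside.
- tin: Bystander, to be left alone: small steel tin, 52 mm across, 38 mm tall; the origin is at the centre of its underside.
- marker: Bystander, to be left alone: white marker pen lying flat, about 120 mm long, 16 mm thick; the origin is at the centre of its underside.
Not all that is in view belongs to the job. Leave any orange look-alike of the part that bears lever_pivot alone.

How it is judged (in metres and radians):
On the way, in this order (a step that is already met when the one before it is completed fails the run):
1. the middle carton stands squarely on the large one, let go (horizontal distance between carton_middle_center and carton_large_center below 0.01 m and angle between the x axis of carton_middle_center and the x axis of carton_large_center, either way round below 0.15 rad and z of carton_middle_center in the frame of carton_large_center between 0.037 and 0.047 m and angle between carton_middle_center's own z axis and vertical below 0.08 rad and contact force between carton_middle and the fingers below 0.1 N and contact force between carton_middle and the arm below 0.1 N and linear speed of carton_middle below 0.02 m/s), for 0.3 s.
2. the small carton stands squarely on the middle one, let go (all of step 1 and horizontal distance between carton_small_center and carton_middle_center below 0.01 m and angle between the x axis of carton_small_center and the x axis of carton_middle_center, either way round below 0.15 rad and z of carton_small_center in the frame of carton_middle_center between 0.037 and 0.047 m and angle between carton_small_center's own z axis and vertical below 0.08 rad and contact force between carton_small and the fingers below 0.1 N and contact force between carton_small and the arm below 0.1 N and linear speed of carton_small below 0.02 m/s), for 0.3 s.
3. the lever is pressed to its third click by the robot (value of joint lever above 0.88 rad and (contact force between lever and the fingers above 2 N or contact force between lever and the arm above 2 N)), for 0.3 s.
At the end, for the whole second after the job is handed in: Each added carton lies flat, let go, centred within 10 mm and square within 0.15 rad on the one below; the large carton is within 20 mm of its start; through the last second the robot alone holds the lever at 0.88 rad or more, pushing with at least 2 N (all of step 2 and all of step 3 and distance of carton_large_center from where it was at the start of the episode below 0.02 m and angle between carton_large_center's own z axis and vertical below 0.08 rad and contact force between lever and carton_small below 0.1 N and contact force between lever and carton_middle below 0.1 N and contact force between lever and carton_large below 0.1 N and contact force between lever and tin below 0.1 N and contact force between lever and drink_bottle below 0.1 N); the arm keeps its last pose, push and grip.
It fails at once if a bystander is moved more than 30 mm (distance of any of squeeze_bottle, drink_bottle, mug, tape_roll, screwdriver, tin, marker from where it was at the start of the episode above 0.03 m).
It also fails if it takes over 69 s, if anything falls off the work surface, if the arm or the gripper's body presses on something with over 40 N, if the wrist force passes 120 N, or if a joint passes its speed limit or range.

## Working session

There is one attempt and no reset: what is moved stays moved. The work goes in short steps, Python scripts to look and compute and a shell command to move; the robot and the scene stay as the last step left them, time stands still between calls to the robot, and variables do not carry over. Pictures are saved under pics/ and viewed, at most 10 in all, crops included, and the job is handed in when it is done.

```bash
mkdir -p pics; python3 - <<'E'
from station import ctrl
import cv2,numpy as np
for n in("scene","top"):
    p,d=ctrl.snapshot(n); cv2.imwrite(f"pics/{n}.png",p); np.savez(f"{n}.npz",p=p,d=d)
    m=ctrl.camera_model(n); print(n,np.round(m["intrinsics"],1).tolist(),np.round(m["pose"],3).tolist())
print(ctrl.sense(), ctrl.grip_depth); print(ctrl.camera_model("wrist"))
E
```

```text
scene [[446.7, 0.0, 248.9], [0.0, 446.7, 191.5], [0.0, 0.0, 1.0]] [[0.486, 0.639, -0.596, 1.295], [0.874, -0.355, 0.332, -0.422], [0.001, -0.682, -0.731, 1.062], [0.0, 0.0, 0.0, 1.0]]
top [[359.0, 0.0, 263.1], [0.0, 359.0, 194.9], [0.0, 0.0, 1.0]] [[-0.025, -0.999, 0.041, 0.47], [-1.0, 0.025, -0.009, -0.004], [0.008, -0.041, -0.999, 1.015], [0.0, 0.0, 0.0, 1.0]]
{'time': 0.1, 'joints': array([-7.14475096e+01,  1.79983804e+01, -2.74905622e+00,  6.93383935e+01,
        1.99087717e-03,  9.00021327e+01]), 'dq': array([-0.06579681, -0.06873858,  0.19534653,  0.00059034, -0.01468948,
        0.099015  ]), 'effort': array([ 3.01008849e-04, -5.40765560e+01,  3.40542805e+01,  1.11313490e-02,
       -3.49074173e-05,  4.51657325e-07]), 'ee_pos': array([ 0.19075185, -0.56833008,  0.23053491]), 'ee_rot': array([-1.79914170e+02, -1.98768011e-03,  1.85503548e+01]), 'contact_force': array([0.45405816, 0.60660328, 0.20133184]), 'torque': array([-0.01808191, -0.05895517, -0.03169583]), 'grasp_force': 0.0, 'finger_gap': 0.08513801016216967} 0.0187
{'intrinsics': array([[343.36945703,   0.        , 256.0177282 ],
       [  0.        , 343.36945703, 194.63912796],
       [  0.        ,   0.        ,   1.        ]]), 'tool_from_camera': array([[ 2.56658859e-04, -9.46429823e-01, -3.22909466e-01,
         8.49399786e-02],
       [ 9.99999951e-01,  3.01570106e-04, -8.90531212e-05,
        -4.68739366e-04],
       [ 1.81662372e-04, -3.22909428e-01,  9.46429854e-01,
        -1.42535432e-01],
       [ 0.00000000e+00,  0.00000000e+00,  0.00000000e+00,
         1.00000000e+00]])}
```

View pics/scene.png

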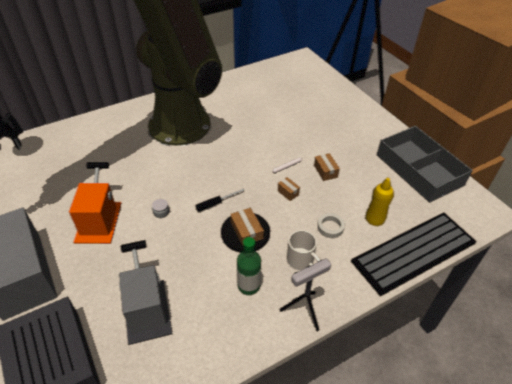

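View pics/top.png

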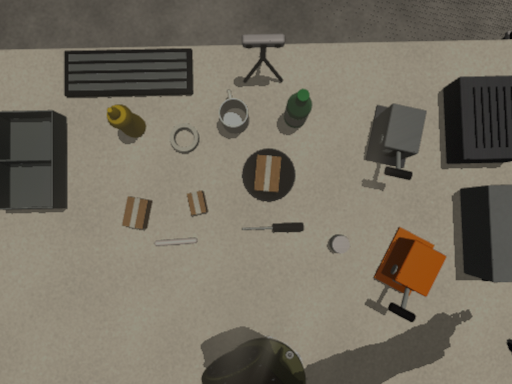

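The scene view shows the cartons at (247,225), (289,188) and (327,166). The top view shows the large carton on the pad at (268,174), the small one at (197,203), nearer the pad, and the middle one at (136,212).

There are two consoles in the top view: grey at (404,130) with its bar at (398,173), and orange at (410,265) with its bar at (402,312). The task names the grey one, so the orange is the look-alike. I'll confirm that with a crop while measuring.

```bash
cat > h.py <<'E'
import cv2,numpy as np
from station import ctrl
def load(n): z=np.load(n+".npz"); return z["p"],z["d"]
def world(n,d):
    m=ctrl.camera_model(n); K=m["intrinsics"];T=m["pose"]
    v,u=np.indices(d.shape); r=np.stack([(u-K[0,2])/K[0,0],(v-K[1,2])/K[1,1],np.ones(d.shape)],-1)*d[...,None]
    return r@T[:3,:3].T+T[:3,3]
def ray(n,uv,z):
    m=ctrl.camera_model(n);K=m["intrinsics"];T=m["pose"]
    r=T[:3,:3]@np.linalg.inv(K)@np.array([*uv,1.]); return T[:3,3]+r*(z-T[2,3])/r[2]
E
python3 - <<'E'
from h import *
p,d=load("top")
a=cv2.resize(p[150:235,110:300],None,fx=4,fy=4,interpolation=cv2.INTER_CUBIC)
b=cv2.resize(p[90:190,355:445],None,fx=2.5,fy=2.5,interpolation=cv2.INTER_CUBIC)
c=np.zeros((600,770,3),np.uint8);c[:340,:760]=a;c[345:595,:225]=b
ps,ds=load("scene"); e=cv2.resize(ps[225:345,100:185],None,fx=2,fy=2);c[345:585,240:410]=e
e=cv2.resize(ps[145:260,215:350],None,fx=2.2,fy=2.2,interpolation=cv2.INTER_CUBIC);c[345:345+e.shape[0],430:430+e.shape[1]]=e
cv2.imwrite("pics/c1.png",c)
for n,boxes in dict(top={"L":(250,145,290,205),"M":(115,190,160,240),"S":(180,183,215,222)},scene={"L":(225,200,270,248),"M":(308,148,345,185),"S":(272,172,305,204)}).items():
    p,d=load(n);W=world(n,d)
    for k,(x0,y0,x1,y1) in boxes.items():
        w=W[y0:y1,x0:x1].reshape(-1,3); 
        zmax=np.percentile(w[:,2],[50,80,95]); 
        t=w[w[:,2]>{"L":.043,"M":.037,"S":.033}[k]]
        r=cv2.minAreaRect((t[:,:2]*1000).astype(np.float32)); print(n,k,np.round(zmax,4),len(t),np.median(t[:,2]).round(4),np.round(r[0],1),np.round(r[1],1),round(r[2],1))
E
```

```text
top L [0.0116 0.0502 0.0523] 882 0.0504 [543.6 -23.6] [ 66.  149.9] 83.4
top M [0.0015 0.0434 0.0461] 649 0.0444 [453.  182.5] [365.3  82.6] 82.6
top S [0.0012 0.039  0.042 ] 355 0.0404 [498.4  95.2] [ 63.8 195.9] 2.2
scene L [0.0103 0.049  0.1955] 734 0.0496 [ 918.5 -194.1] [ 89.4 875.5] 64.6
scene M [0.0007 0.0394 0.0446] 310 0.0426 [879.7 -13.8] [  83.1 1161.8] 49.5
scene S [0.0004 0.0324 0.0401] 210 0.0387 [ 891.1 -104.1] [  70.4 1025.7] 55.7
```

View pics/c1.png

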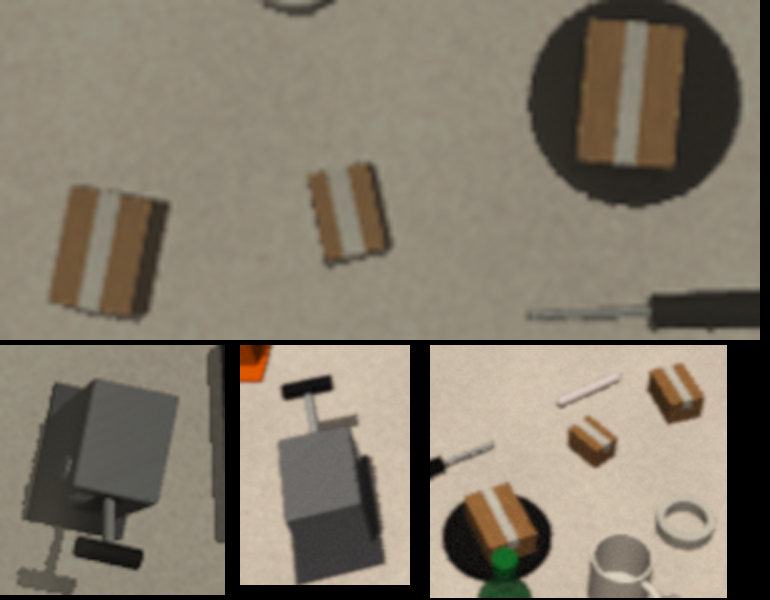

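The crop confirms the grey console as the target: its lever points toward -x and ends in the black bar at (398,173) in the top view. The tape runs along each carton's long side. Next I'll measure the poses from clean masks in both views.

```bash
python3 - <<'E'
from h import *
tops={"L":.05,"M":.044,"S":.04}
for n,boxes in dict(top={"L":(250,145,290,205),"M":(115,190,160,240),"S":(180,183,215,222)},scene={"L":(225,200,270,248),"M":(308,148,345,185),"S":(272,172,305,204)}).items():
    p,d=load(n);W=world(n,d)
    for k,(x0,y0,x1,y1) in boxes.items():
        m=np.zeros(d.shape,np.uint8);m[y0:y1,x0:x1]=(abs(W[y0:y1,x0:x1,2]-tops[k])<.006)*255
        c=max(cv2.findContours(m,0,cv2.CHAIN_APPROX_NONE)[0],key=cv2.contourArea)[:,0]
        q=np.array([ray(n,u,tops[k])[:2] for u in c])*1000
        r=cv2.minAreaRect(q.astype(np.float32)); 
        # tape direction
        b=(m>0)&((p[...,2].astype(int)-p[...,0])<30)
        t=np.argwhere(b)[:,::-1]; tq=np.array([ray(n,u,tops[k])[:2] for u in t])*1000
        vx,vy,cx,cy=cv2.fitLine(tq.astype(np.float32),cv2.DIST_L1,0,.01,.01).ravel()
        print(n,k,"z",np.median(W[m>0][:,2]).round(4),np.round(r[0],1),np.round(r[1],1),round(r[2],1),"tape",np.degrees(np.arctan(vy/vx)).round(1),len(t),tq.mean(0).round(1))
    # lever bar: dark
    x0,y0,x1,y1={"top":(380,163,416,184),"scene":(115,236,152,254)}[n]
    b=np.zeros(d.shape,bool);b[y0:y1,x0:x1]=(p[y0:y1,x0:x1].max(-1)<40)
    t=np.argwhere(b)[:,::-1];rr=cv2.minAreaRect(t.astype(np.float32));w=W[b];w=w[w[:,2]>.06]
    vx,vy,*_=cv2.fitLine((w[:,:2]*1000).astype(np.float32),cv2.DIST_L1,0,.01,.01).ravel()
    print("bar",rr,np.median(w,0).round(4),np.percentile(w[:,2],[5,95]).round(3),np.degrees(np.arctan2(vy,vx)).round(1))
p,d=load("top");W=world("top",d)
w=W[95:185,375:430].reshape(-1,3);w=w[abs(w[:,2]-.115)<.005];r=cv2.minAreaRect((w[:,:2]*1000).astype(np.float32));print("console",r)
for nm,(x0,y0,x1,y1),z in [("green",(283,85,315,130),.03),("mug",(215,95,252,135),.03),("yel",(105,100,150,140),.03),("tin",(328,230,355,256),.02)]:
    w=W[y0:y1,x0:x1].reshape(-1,3);w=w[w[:,2]>z];print(nm,w.min(0).round(3),w.max(0).round(3))
E
```

```text
top L z 0.0503 [570.  -26.5] [65.8 96.3] 83.4 tape -7.1 190 [570.8 -27.1]
top M z 0.0443 [472.5 332.3] [57.6 80.2] 78.2 tape -11.9 173 [473.5 330.4]
top S z 0.0404 [495.6 167.9] [60.1 42.7] 11.1 tape 10.9 118 [495.8 167.7]
bar ((398.52947998046875, 170.3823699951172), (25.951313018798828, 12.611851692199707), 14.03624439239502) [ 0.5523 -0.3457  0.1359] [0.128 0.139] 78.3
scene L z 0.049 [572.4 -30.3] [ 67.6 100.4] 82.5 tape -7.7 46 [583.7 -29. ]
scene M z 0.0427 [476.4 327.6] [58.4 87.1] 79.0 tape -10.4 19 [485.3 330.1]
scene S z 0.0387 [498.6 163.5] [63.8 45.9] 11.4 tape 9.7 14 [505.6 168.9]
bar ((132.98536682128906, 245.93170166015625), (6.1461873054504395, 23.187889099121094), 77.90524291992188) [ 0.561  -0.3511  0.134 ] [0.127 0.138] 77.5
console ((647.6775512695312, -372.0445556640625), (91.2220458984375, 159.3048095703125), 76.08194732666016)
green [ 0.47  -0.141  0.03 ] [ 0.763 -0.004  1.015]
mug [ 0.47  -0.004  0.03 ] [0.777 0.097 1.015]
yel [ 0.47  -0.004  0.03 ] [0.744 0.372 1.015]
tin [ 0.35  -0.243  0.022] [ 0.47  -0.004  1.015]
```

L is at (0.570,-0.027) with yaw -7°, M at (0.473,0.331) with yaw -12°, and S at (0.496,0.168) with yaw +11°. The top heights measure 50, 44 and 40 mm, which agrees with the text. I'll move over M now.

```bash
python3 -m inch '[[[0.0295,0.04,0],[0,0,0.145]],[[0.0295,0.04,0],[0,0,0.145]],[[0.0295,0.04,0],[0,0,0.145]],[[0.0295,0.04,0],[0,0,0.145]],[[0.0295,0.04,0],[0,0,0.145]],[[0.0295,0.04,0],[0,0,0.145]],[[0.0295,0.04,0],[0,0,0.145]],[[0.0295,0.04,0],[0,0,0.145]],[[0.0295,0.04,0],[0,0,0.145]],[[0.0295,0.04,0],[0,0,0.145]]]' 0.085 30; python3 -c "
from station import ctrl;s=ctrl.sense();print(s['joints'],s['ee_pos'],s['ee_rot'])"
```

```text
time: 1.1
ee_pos: [0.4866, -0.1669, 0.2312]
ee_rot: [-180.0, -0.0, 102.0]
contact_force: [0.7, -0.6, 0.3]
finger_gap: 0.0851
grasp_force: 0.0
[-1.89277867e+01  8.76974733e+00 -1.44425785e+01  6.67968501e+01
 -5.29935683e-03  5.90951432e+01] [ 0.48659056 -0.16689323  0.23115367] [-1.79989405e+02 -1.65941021e-04  1.01977071e+02]
```

```bash
python3 -m inch '[[[-0.0014,0.0498,0],[0,0,0.115]],[[-0.0014,0.0498,0],[0,0,0.115]],[[-0.0014,0.0498,0],[0,0,0.115]],[[-0.0014,0.0498,0],[0,0,0.115]],[[-0.0014,0.0498,0],[0,0,0.115]],[[-0.0014,0.0498,0],[0,0,0.115]],[[-0.0014,0.0498,0],[0,0,0.115]],[[-0.0014,0.0498,0],[0,0,0.115]],[[-0.0014,0.0498,0],[0,0,0.115]],[[-0.0014,0.0498,0],[0,0,0.115]]]'
cat >> h.py <<'E'
from scipy.spatial.transform import Rotation as R
def wsnap(name=None):
    s=ctrl.sense(); p,d=ctrl.snapshot("wrist"); m=ctrl.camera_model("wrist");K=m["intrinsics"]
    T=np.eye(4);T[:3,:3]=R.from_euler("xyz",s["ee_rot"],degrees=True).as_matrix();T[:3,3]=s["ee_pos"];T=T@m["tool_from_camera"]
    v,u=np.indices(d.shape);W=np.stack([(u-K[0,2])/K[0,0],(v-K[1,2])/K[1,1],np.ones(d.shape)],-1)*d[...,None]@T[:3,:3].T+T[:3,3]
    if name: cv2.imwrite(f"pics/{name}.png",p)
    return s,p,d,W
def wrect(W,d,z,near,tol=.006,rad=.075):
    m=((d>0)&(abs(W[...,2]-z)<tol)&(np.hypot(W[...,0]-near[0],W[...,1]-near[1])<rad)).astype(np.uint8)
    m=cv2.morphologyEx(m,cv2.MORPH_OPEN,np.ones((3,3)))
    c=max(cv2.findContours(m,0,cv2.CHAIN_APPROX_NONE)[0],key=cv2.contourArea)
    k=np.zeros_like(m);cv2.drawContours(k,[c],-1,1,-1);w=W[(k>0)&(m>0)]
    r=cv2.minAreaRect((w[:,:2]*1000).astype(np.float32));return np.round(r[0],1),np.round(r[1],1),round(r[2],1),np.median(w[:,2]).round(4),len(w)
E
python3 - <<'E'
from h import *
s,p,d,W=wsnap("w1");print(s["ee_pos"],s["ee_rot"][2],s["joints"].round(0))
print(wrect(W,d,.044,(.473,.331)))
E
```

```text
time: 2.1
ee_pos: [0.4712, 0.3312, 0.231]
ee_rot: [-180.0, -0.0, 167.8]
contact_force: [0.7, -0.5, 0.5]
finger_gap: 0.0849
grasp_force: 0.0
[0.47121964 0.33118499 0.23100452] 167.81063063872577 [35. 15. -6. 68. -0. 47.]
(array([474.4, 336.5]), array([56.1, 80.7]), 78.6, np.float64(0.0441), 4455)
```

View pics/w1.png

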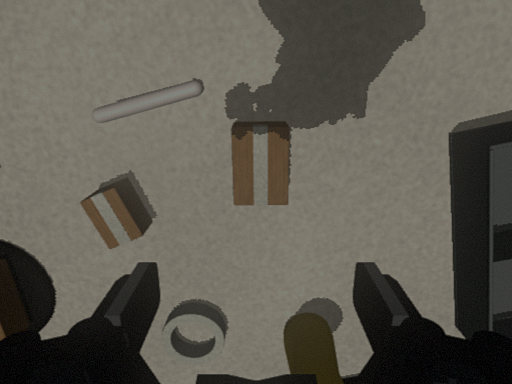

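The picture shows M at (261,165) between the open fingers, whose tips are at (150,265) and (362,265). Nothing stands in the way, so I'll descend and grip.

```bash
python3 -m inch '[[[0.003,0.004,-0.03],[0,0,0.01]],[[0,0,-0.03],[0,0,0]],[[0,0,-0.03],[0,0,0]],[[0,0,-0.03],[0,0,0]],[[0,0,-0.03],[0,0,0]],[[0,0,-0.03],[0,0,0]],[[0,0,-0.02],[0,0,0]],[[0,0,-0.015],[0,0,0]],[[0,0,-0.008],[0,0,0]],[[0,0,0],[0,0,0]]]' && python3 -m inch '[[[0,0,0],[0,0,0]],[[0,0,0],[0,0,0]],[[0,0,0],[0,0,0]],[[0,0,0],[0,0,0]],[[0,0,0],[0,0,0]],[[0,0,0],[0,0,0]],[[0,0,0],[0,0,0]],[[0,0,0],[0,0,0]],[[0,0,0],[0,0,0]],[[0,0,0],[0,0,0]]]' 0.04 40
```

```text
time: 3.15
ee_pos: [0.474, 0.3323, 0.0071]
ee_rot: [-179.9, -0.1, 168.1]
contact_force: [-0.3, -0.4, 0.3]
finger_gap: 0.0851
grasp_force: 0.0
time: 4.15
ee_pos: [0.4758, 0.3339, 0.0096]
ee_rot: [179.9, 0.1, 168.1]
contact_force: [0.2, -0.1, 7.2]
finger_gap: 0.0555
grasp_force: 43.8
```

```bash
python3 -m inch '[[[0,0,0.02],[0,0,0]],[[0,0,0.04],[0,0,0]],[[0,0,0.05],[0,0,0]],[[0,0,0.05],[0,0,0]],[[0,0,0.05],[0,0,0]],[[0.0105,-0.04,0],[0,0,0.02]],[[0.0105,-0.04,0],[0,0,0.02]],[[0.0105,-0.04,0],[0,0,0.02]],[[0.0105,-0.04,0],[0,0,0.02]],[[0.0105,-0.04,0],[0,0,0]]]' && python3 -m inch '[[[0.0105,-0.04,0],[0,0,0]],[[0.0105,-0.04,0],[0,0,0]],[[0.0105,-0.04,0],[0,0,0]],[[0.0105,-0.04,0],[0,0,0]],[[0,0,0],[0,0,0]],[[0,0,0],[0,0,0]],[[0,0,0],[0,0,0]],[[0,0,0],[0,0,0]],[[0,0,0],[0,0,0]],[[0,0,0],[0,0,0]]]'
python3 - <<'E'
from h import *
s,p,d,W=wsnap("w2");print(s["ee_pos"],s["ee_rot"],s["joints"].round(0))
print("L",wrect(W,d,.05,(.57,-.027)))
m=(d>0)&(abs(W[...,2]-.01)<.004)&(p.max(-1)<70)&(np.hypot(W[...,0]-.57,W[...,1]+.03)<.1)
print("pad z",np.median(W[m][:,2]))
E
```

```text
time: 5.15
ee_pos: [0.5271, 0.1315, 0.2181]
ee_rot: [-180.0, -0.0, 172.7]
contact_force: [0.5, 0.7, -3.0]
finger_gap: 0.056
grasp_force: 43.6
time: 6.15
ee_pos: [0.5693, -0.026, 0.2184]
ee_rot: [180.0, 0.0, 172.8]
contact_force: [0.3, -0.6, -2.0]
finger_gap: 0.0554
grasp_force: 43.8
[ 0.56928479 -0.02597216  0.21836978] [1.79996668e+02 1.20945493e-03 1.72756025e+02] [-3. 15. -8. 67.  0.  5.]
L (array([547.4, -21.1]), array([66. , 47.5]), 83.1, np.float64(0.05), 3704)
pad z 0.01019571903882982
```

View pics/w2.png

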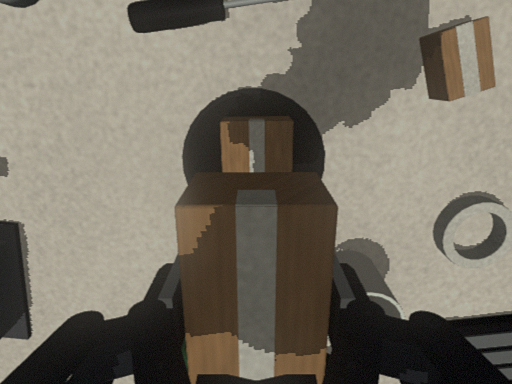

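The picture shows M held squarely, with its front top edge at row 205. L's near end is at (257,145) and nothing blocks the way down. I'll measure how M sits in the hand.

```bash
cat >> h.py <<'E'
def held(W,d,s,h):
    # held carton in tool axes: near (camera side, +tool x) face, lateral extent, top/bottom heights
    Rm=R.from_euler("xyz",s["ee_rot"],degrees=True).as_matrix(); L=(W-s["ee_pos"])@Rm
    m=(d>0)&(abs(L[...,0])<.065)&(abs(L[...,1])<.034)&(L[...,2]>-.06)&(L[...,2]<.03)
    q=L[m]; f=q[(q[:,2]>-.02)&(q[:,2]<.005)]
    print("front face x",np.median(f[:,0]).round(4),"tilt",np.polyfit(f[:,2],f[:,0],1)[0].round(3),"yaw",np.polyfit(f[:,1],f[:,0],1)[0].round(3),"lat",np.percentile(f[:,1],[1,99]).round(4),"z",np.percentile(q[:,2],[.5,99.5]).round(4))
    t=q[(q[:,2]<np.percentile(q[:,2],.5)+.004)];print("top n",len(t))
E
python3 - <<'E'
from h import *
s,p,d,W=wsnap();held(W,d,s,.044)
E
```

```text
front face x 0.0418 tilt 0.139 yaw 0.066 lat [-0.0323  0.0285] z [-0.0589  0.0058]
top n 654
```

```bash
python3 -m inch '[[[0.003,0.0005,-0.02],[0,0,0.005]],[[0,0,-0.025],[0,0,0]],[[0,0,-0.025],[0,0,0]],[[0,0,-0.025],[0,0,0]],[[0,0,-0.025],[0,0,0]],[[0,0,-0.015],[0,0,0]],[[0,0,-0.01],[0,0,0]],[[0,0,-0.005],[0,0,0]],[[0,0,-0.003],[0,0,0]],[[0,0,0],[0,0,0]]]'
```

```text
time: 7.25
ee_pos: [0.5728, -0.0263, 0.0657]
ee_rot: [180.0, 0.0, 173.0]
contact_force: [-0.2, 0.5, -2.2]
finger_gap: 0.055
grasp_force: 43.8
```

```bash
python3 -m inch '[[[0,0,-0.001],[0,0,0]],[[0,0,-0.001],[0,0,0]],[[0,0,-0.001],[0,0,0]],[[0,0,-0.001],[0,0,0]],[[0,0,-0.0005],[0,0,0]],[[0,0,-0.0005],[0,0,0]],[[0,0,0],[0,0,0]],[[0,0,0],[0,0,0]],[[0,0,0],[0,0,0]],[[0,0,0],[0,0,0]]]'
```

```text
time: 8.25
ee_pos: [0.5724, -0.0263, 0.0603]
ee_rot: [180.0, 0.0, 173.0]
contact_force: [0.2, -0.4, -2.3]
finger_gap: 0.0555
grasp_force: 43.8
```

```bash
python3 -m inch '[[[0,0,-0.001],[0,0,0]],[[0,0,-0.0005],[0,0,0]],[[0,0,0],[0,0,0]],[[0,0,0],[0,0,0]],[[0,0,0],[0,0,0]],[[0,0,0],[0,0,0]],[[0,0,0],[0,0,0]],[[0,0,0],[0,0,0]],[[0,0,0],[0,0,0]],[[0,0,0],[0,0,0]]]'
```

```text
time: 9.25
ee_pos: [0.5725, -0.0263, 0.0596]
ee_rot: [180.0, 0.0, 173.0]
contact_force: [-3.6, 0.2, 5.2]
finger_gap: 0.0553
grasp_force: 44.6
```

M has touched down. I'll release it, then rise and check.

```bash
python3 -m inch '[[[0,0,0],[0,0,0]],[[0,0,0],[0,0,0]],[[0,0,0],[0,0,0]],[[0,0,0],[0,0,0]],[[0,0,0],[0,0,0]],[[0,0,0.01],[0,0,0]],[[0,0,0.03],[0,0,0]],[[0,0,0.04],[0,0,0]],[[0,0,0.05],[0,0,0]],[[0,0,0.05],[0,0,0]]]' 0.085 && python3 - <<'E'
from h import *
s,p,d,W=wsnap("w3");print(s["ee_pos"])
print("M",wrect(W,d,.094,(.57,-.027)))
p,d=ctrl.snapshot("top");m=ctrl.camera_model("top");W=world("top",d)
print("M top",wrect(W,d,.094,(.57,-.027)))
print("S top",wrect(W,d,.04,(.496,.168),rad=.06))
E
```

```text
time: 10.25
ee_pos: [0.5718, -0.0263, 0.2412]
ee_rot: [-180.0, -0.0, 173.0]
contact_force: [-0.1, 0.0, 0.5]
finger_gap: 0.0849
grasp_force: 0.0
[ 0.57179975 -0.02627833  0.24115584]
M (array([571. , -24.4]), array([56.1, 80.6]), 83.0, np.float64(0.0941), 5620)Traceback (most recent call last):
  File "<stdin>", line 5, in <module>
  File "h.py", line 21, in wrect
    c=max(cv2.findContours(m,0,cv2.CHAIN_APPROX_NONE)[0],key=cv2.contourArea)
ValueError: max() iterable argument is empty
```

View pics/w3.png

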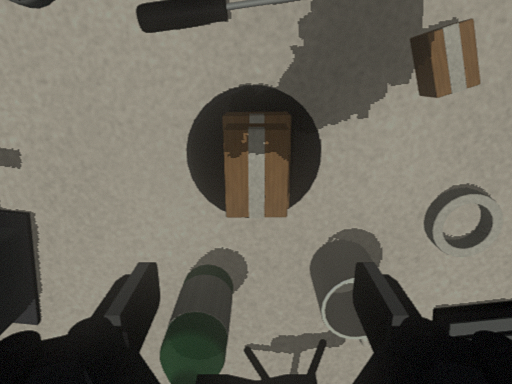

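M is at (257,165), centred and square on L: wrist-frame (571.0,-24.4) against L's (571.5,-24.0), both yaw -7°. Next is S.

```bash
python3 -m inch '[[[-0.0152,0.0388,-0.002],[0,0,0.063]],[[-0.0152,0.0388,-0.002],[0,0,0.063]],[[-0.0152,0.0388,-0.002],[0,0,0.063]],[[-0.0152,0.0388,-0.002],[0,0,0.063]],[[-0.0152,0.0388,-0.002],[0,0,0.063]],[[0,0,0],[0,0,0]],[[0,0,0],[0,0,0]],[[0,0,0],[0,0,0]],[[0,0,0],[0,0,0]],[[0,0,0],[0,0,0]]]' && python3 - <<'E'
from h import *
s,p,d,W=wsnap();print(s["ee_pos"],s["ee_rot"])
print("S",wrect(W,d,.04,(.496,.168),rad=.06))
E
```

```text
time: 11.35
ee_pos: [0.4968, 0.1667, 0.2288]
ee_rot: [-180.0, -0.0, -169.1]
contact_force: [-0.3, -0.3, 0.8]
finger_gap: 0.0851
grasp_force: 0.0
[0.49681042 0.16669516 0.22883801] [-1.79995159e+02 -3.40035705e-05 -1.69099223e+02]
S (array([497.1, 171.1]), array([61., 42.]), 10.9, np.float64(0.0401), 2502)
```

```bash
python3 -m inch '[[[0,0.002,-0.03],[0,0,0]],[[0,0,-0.03],[0,0,0]],[[0,0,-0.03],[0,0,0]],[[0,0,-0.03],[0,0,0]],[[0,0,-0.03],[0,0,0]],[[0,0,-0.03],[0,0,0]],[[0,0,-0.02],[0,0,0]],[[0,0,-0.012],[0,0,0]],[[0,0,-0.007],[0,0,0]],[[0,0,0],[0,0,0]]]' && python3 -m inch '[[[0,0,0],[0,0,0]],[[0,0,0],[0,0,0]],[[0,0,0],[0,0,0]],[[0,0,0],[0,0,0]],[[0,0,0],[0,0,0]],[[0,0,0],[0,0,0]],[[0,0,0],[0,0,0]],[[0,0,0],[0,0,0]],[[0,0,0],[0,0,0]],[[0,0,0],[0,0,0]]]' 0.03 30
```

```text
time: 12.4
ee_pos: [0.4963, 0.1694, 0.0094]
ee_rot: [-180.0, -0.0, -169.0]
contact_force: [-0.8, 0.9, 0.5]
finger_gap: 0.0848
grasp_force: 0.0
time: 13.4
ee_pos: [0.4973, 0.17, 0.0108]
ee_rot: [180.0, 0.1, -169.0]
contact_force: [-0.7, -1.1, 6.5]
finger_gap: 0.0417
grasp_force: 31.9
```

```bash
python3 -m inch '[[[0,0,0.02],[0,0,0]],[[0,0,0.04],[0,0,0]],[[0,0,0.05],[0,0,0]],[[0,0,0.05],[0,0,0]],[[0,0,0.05],[0,0,0]],[[0.0147,-0.0393,0],[0,0,-0.063]],[[0.0147,-0.0393,0],[0,0,-0.063]],[[0.0147,-0.0393,0],[0,0,-0.063]],[[0.0147,-0.0393,0],[0,0,-0.063]],[[0.0147,-0.0393,0],[0,0,-0.063]]]' && python3 -m inch '[[[0,0,0],[0,0,0]],[[0,0,0],[0,0,0]],[[0,0,0],[0,0,0]],[[0,0,0],[0,0,0]],[[0,0,-0.02],[0,0,0]],[[0,0,-0.03],[0,0,0]],[[0,0,-0.03],[0,0,0]],[[0,0,-0.02],[0,0,0]],[[0,0,-0.005],[0,0,0]],[[0,0,0],[0,0,0]]]' && python3 - <<'E'
from h import *
s,p,d,W=wsnap("w4");print(s["ee_pos"],s["ee_rot"]);held(W,d,s,.04)
E
```

```text
time: 14.4
ee_pos: [0.57, -0.0283, 0.2197]
ee_rot: [180.0, -0.0, 172.8]
contact_force: [0.8, 0.2, -2.1]
finger_gap: 0.0417
grasp_force: 31.1
time: 15.4
ee_pos: [0.5692, -0.0259, 0.1144]
ee_rot: [-180.0, -0.1, 173.0]
contact_force: [0.1, 0.3, -0.9]
finger_gap: 0.0419
grasp_force: 31.2
[ 0.56921052 -0.02593468  0.11444145] [-1.79996679e+02 -8.23289258e-02  1.73047490e+02]
front face x 0.0302 tilt 0.455 yaw 0.031 lat [-0.0321  0.0332] z [-0.0592  0.0274]
top n 910
```

View pics/w4.png

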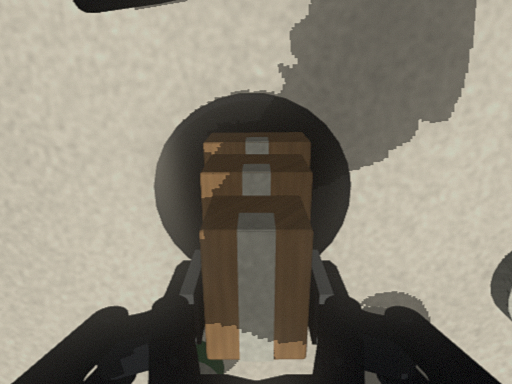

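S is at (256,280), over M and L and aligned with both. I'll shift it 2 mm forward and lower it.

```bash
python3 -m inch '[[[0.002,-0.0003,0],[0,0,0]],[[0,0,-0.003],[0,0,0]],[[0,0,-0.002],[0,0,0]],[[0,0,-0.001],[0,0,0]],[[0,0,-0.001],[0,0,0]],[[0,0,-0.001],[0,0,0]],[[0,0,-0.001],[0,0,0]],[[0,0,0],[0,0,0]],[[0,0,0],[0,0,0]],[[0,0,0],[0,0,0]]]'
```

```text
time: 16.45
ee_pos: [0.5719, -0.0271, 0.1058]
ee_rot: [180.0, 0.0, 173.0]
contact_force: [0.3, -0.6, -0.8]
finger_gap: 0.0413
grasp_force: 31.2
```

```bash
python3 -m inch '[[[0,0,-0.0007],[0,0,0]],[[0,0,-0.0008],[0,0,0]],[[0,0,0],[0,0,0]],[[0,0,0],[0,0,0]],[[0,0,0],[0,0,0]],[[0,0,0],[0,0,0]],[[0,0,0],[0,0,0]],[[0,0,0],[0,0,0]],[[0,0,0],[0,0,0]],[[0,0,0],[0,0,0]]]'
```

```text
time: 17.45
ee_pos: [0.572, -0.0271, 0.1048]
ee_rot: [180.0, 0.0, 173.0]
contact_force: [-2.2, 1.1, 5.7]
finger_gap: 0.0417
grasp_force: 32.0
```

```bash
python3 -m inch '[[[0,0,0],[0,0,0]],[[0,0,0],[0,0,0]],[[0,0,0],[0,0,0]],[[0,0,0],[0,0,0]],[[0,0,0],[0,0,0]],[[0,0,0.01],[0,0,0]],[[0,0,0.03],[0,0,0]],[[0,0,0.04],[0,0,0]],[[0,0,0.05],[0,0,0]],[[0,0,0.02],[0,0,0]]]' 0.085 && python3 - <<'E'
from h import *
s,p,d,W=wsnap();print(s["ee_pos"])
print("S",wrect(W,d,.134,(.57,-.027)))
print("M front visible",wrect(W,d,.094,(.57,-.027),tol=.004)); print("L",wrect(W,d,.05,(.57,-.027),tol=.004))
E
```

```text
time: 18.45
ee_pos: [0.5738, -0.0272, 0.2602]
ee_rot: [180.0, 0.4, 173.0]
contact_force: [-0.8, 0.0, 0.7]
finger_gap: 0.085
grasp_force: 0.0
[ 0.57383768 -0.02720385  0.26018525]
S (array([572.1, -25.5]), array([42. , 61.1]), 83.1, np.float64(0.1341), 3662)
M front visible (array([570.3, -24.4]), array([56. , 79.3]), 83.1, np.float64(0.0939), 1487)
L (array([529.8, -19. ]), array([66. , 11.7]), 84.0, np.float64(0.05), 556)
```

The stack is good: S (572,-25.5), M (570-571,-24.4), L (571.5,-24), all at yaw -7°. Now the lever: I'll shut the fingers and move above the bar.

```bash
python3 -m inch '[[[-0.0026,-0.04,0],[0,0,-0.01]],[[-0.0026,-0.04,0],[0,0,-0.01]],[[-0.0026,-0.04,0],[0,0,-0.01]],[[-0.0026,-0.04,0],[0,0,-0.01]],[[-0.0026,-0.04,0],[0,0,-0.01]],[[-0.0026,-0.04,0],[0,0,-0.01]],[[-0.0026,-0.04,0],[0,0,-0.01]],[[-0.0026,-0.04,0],[0,0,-0.01]],[[0,0,0],[0,0,0]],[[0,0,0],[0,0,0]]]' 0 30 && python3 -m inch '[[[0,0,0],[0,0,0]],[[0,0,0],[0,0,0]],[[0,0,0],[0,0,0]],[[0,0,0],[0,0,0]],[[0,0,0],[0,0,0]],[[0,0,0],[0,0,0]],[[0,0,0],[0,0,0]],[[0,0,0],[0,0,0]],[[0,0,0],[0,0,0]],[[0,0,0],[0,0,0]]]' && python3 - <<'E'
from h import *
s,p,d,W=wsnap("w5");print(s["ee_pos"],s["ee_rot"])
m=(d>0)&(p.max(-1)<50)&(W[...,2]>.118)&(W[...,2]<.145)&(np.hypot(W[...,0]-.553,W[...,1]+.346)<.055)
w=W[m];r=cv2.minAreaRect((w[:,:2]*1000).astype(np.float32));print("bar",r,w[:,2].max().round(4),len(w))
print("crest",w[w[:,2]>w[:,2].max()-.002].mean(0).round(4))
m=(d>0)&(abs(W[...,2]-.115)<.003)&(W[...,0]>.58)&(W[...,1]<-.25)
w=W[m];r=cv2.minAreaRect((w[:,:2]*1000).astype(np.float32));print("console",r,len(w))
E
```

```text
time: 19.5
ee_pos: [0.5506, -0.3478, 0.2542]
ee_rot: [180.0, -0.0, 168.3]
contact_force: [0.6, -0.1, -0.2]
finger_gap: 0.0002
grasp_force: 0.0
time: 20.5
ee_pos: [0.5511, -0.3472, 0.2543]
ee_rot: [180.0, -0.0, 168.4]
contact_force: [0.3, 0.6, 0.6]
finger_gap: 0.0001
grasp_force: 0.0
[ 0.55105736 -0.34715366  0.25425272] [ 1.79999623e+02 -5.20518459e-03  1.68377230e+02]
bar ((560.38037109375, -347.845458984375), (63.36537170410156, 29.09200096130371), 76.82442474365234) 0.1392 1936
crest [ 0.5566 -0.3468  0.1376]
console ((651.7975463867188, -367.9162902832031), (115.02581787109375, 110.205810546875), 33.283565521240234) 2004
```

View pics/w5.png

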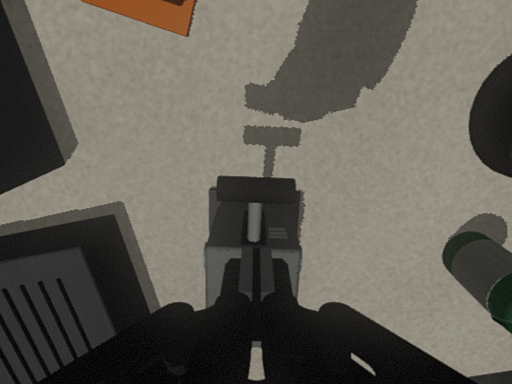

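The bar is at (256,188), lying crosswise in front of the grey console. The orange one is off at the top left. I'll come down to just above the bar.

```bash
python3 -m inch '[[[0.004,-0.001,-0.01],[0,0,-0.015]],[[0,0,-0.02],[0,0,0]],[[0,0,-0.02],[0,0,0]],[[0,0,-0.02],[0,0,0]],[[0,0,-0.02],[0,0,0]],[[0,0,-0.012],[0,0,0]],[[0,0,-0.007],[0,0,0]],[[0,0,0],[0,0,0]],[[0,0,0],[0,0,0]],[[0,0,0],[0,0,0]]]'
```

```text
time: 21.55
ee_pos: [0.5558, -0.3485, 0.1464]
ee_rot: [-180.0, 0.1, 167.5]
contact_force: [-1.4, 0.4, 0.5]
finger_gap: 0.0001
grasp_force: 0.0
```

```bash
python3 -m inch '[[[0,0,-0.009],[0,0,0]],[[-0.005,0.001,-0.013],[0,0,0]],[[-0.003,0.0007,-0.014],[0,0,0]],[[-0.001,0.0002,-0.014],[0,0,0]],[[0.001,-0.0002,-0.014],[0,0,0]],[[0.003,-0.0007,-0.014],[0,0,0]],[[0.003,-0.0007,-0.009],[0,0,0]],[[0,0,0],[0,0,0]],[[0,0,0],[0,0,0]],[[0,0,0],[0,0,0]]]'
```

```text
time: 22.55
ee_pos: [0.5527, -0.3479, 0.059]
ee_rot: [-180.0, -0.0, 167.5]
contact_force: [-4.2, 0.5, 6.2]
finger_gap: 0.0002
grasp_force: 2.7
```

```bash
python3 -m inch '[[[0.002,-0.0005,-0.004],[0,0,0]],[[0.002,-0.0005,-0.004],[0,0,0]],[[0,0,-0.002],[0,0,0]],[[0,0,-0.001],[0,0,0]],[[0,0,0],[0,0,0]],[[0,0,0],[0,0,0]],[[0,0,0],[0,0,0]],[[0,0,0],[0,0,0]],[[0,0,0],[0,0,0]],[[0,0,0],[0,0,0]]]'
```

```text
time: 23.55
ee_pos: [0.5574, -0.3491, 0.05]
ee_rot: [-180.0, 0.1, 167.5]
contact_force: [-6.7, 2.5, 14.8]
finger_gap: 0.0001
grasp_force: 7.6
```

```bash
python3 -m inch '[[[0,0,-0.001],[0,0,0]],[[0,0,-0.0005],[0,0,0]],[[0,0,0],[0,0,0]],[[0,0,0],[0,0,0]],[[0,0,0],[0,0,0]],[[0,0,0],[0,0,0]],[[0,0,0],[0,0,0]],[[0,0,0],[0,0,0]],[[0,0,0],[0,0,0]],[[0,0,0],[0,0,0]]]'; python3 - <<'E'
from h import *
s,p,d,W=wsnap();print(s["contact_force"],s["ee_pos"])
p,d=ctrl.snapshot("scene");ps,ds=load("scene")
c=np.hstack([cv2.resize(p[220:330,90:190],None,fx=4,fy=4),cv2.resize(p[170:280,200:290],None,fx=4,fy=4)]);cv2.imwrite("pics/end.png",c)
E
```

```text
time: 24.55
ee_pos: [0.5575, -0.3492, 0.0497]
ee_rot: [-179.9, 0.1, 167.5]
contact_force: [-8.8, 4.4, 23.0]
finger_gap: 0.0003
grasp_force: 11.5
[-8.8303538   4.4494606  23.03224597] [ 0.55754264 -0.34917592  0.04971175]
```

View pics/end.png

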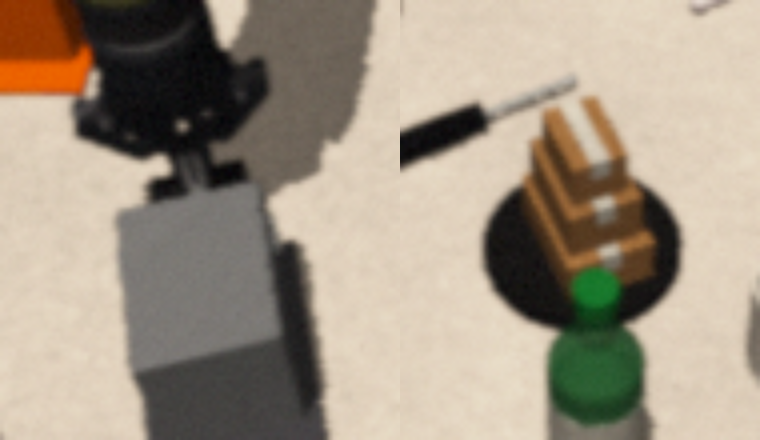

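The column stands square on the pad, and the fingertips hold the bar against its firm stop. The tip is at z = 0.0497, and pressing 1.5 mm further raised the force from 15 to 23 N without moving it. I'll hand the job in.

```bash
python3 -c "
from station import ctrl;print(ctrl.close_job())"
```

```text
the job is handed in; nothing more can be done
None
```

The job is handed in at about 25 s: the middle and small cartons stand centred within about 2 mm on the large one, the lever is held against its bottom stop with about 23 N, and I saw no bystander disturbed; no verdict was returned.

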